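# Load the jar labeller and hold its key at feed

## Robot

A 6-joint arm with a two-finger parallel gripper is mounted at the origin on a cart in front of the work surface, level with it; the furniture and walls round the work are solid. World frame = base frame: x ahead of the robot, y to its left, z up, the work surface at z = 0. Lengths are in m, angles in rad, forces in N, time in s.
With the tool pointing down it reaches from about 0.3 to 0.875 m from the base axis. Payload 6.4 kg.
Tool frame: the origin (TCP) lies midway between the tips of the shut fingers; the grasp point (between the pads) lies 19 mm behind it (r.grasp_offset is the distance from the TCP to the grasp point, in m); z points along the fingers, y is the line along which they close (so a half turn about z gives the same grasp; the last joint's range is limited). The gripper opens to 85 mm and grips with 20 to 120 N. Pads are 22 mm wide; open, the fingers measure 114 mm over their backs; the gripper's body (76 mm by 85 mm) begins 54 mm behind the grasp point. The pads swing forward as they close: fully open they stand 13 mm farther back than shut.
Start: joints at [1.12, 0.181, 1.607, -0, 1.354, -0.206], TCP at [0.139, 0.558, 0.231] pointing down, gripper open.
Joint ranges: [-2.99, 2.99], [-0.89, 2.07], [0.3, 2.58], [-1.14, 4.28], [0, 2.63], [-3.12, 3.12]. Speed limits (rad/s): [2.57, 2.57, 3.01, 3.14, 3.14, 3.14].

## Interface

Orientations are given as a unit quaternion [w, x, y, z].
In Python, from rig import status, grab_frame, ticket, finder, r gives the robot as it stands.
- The arm moves only by the shell command python3 -m inch 'ROWS' [OPENING]. ROWS is JSON, a list of rows, each an object with "linear": the shift along the tool's x, y, z in m, a list of three; "turn": the turn, a rotation vector about the tool's x, y, z in degrees, a list of three. A call has 1 to 5 rows; each row is the pose to reach, as a shift and turn from the pose commanded when the call began, along the tool's axes at that moment; what a row does not reach only later rows make up. A row lasts 1/10 s, in which the tool goes at most 50 mm and 8.59 degrees, less where a joint would pass 70% of its speed; a pose out of reach is approached as far as the arm can. A call with a gripper value outside its range is refused whole. OPENING is the opening, from -1 (shut) to 1 (fully open), set as the call begins (- or left out, the last holds). The fingers move at their own pace and stop on an object; the grip force is fixed at half the most. Time passes only in rows, so rows that repeat a pose let the fingers close. It gives the time, the measured TCP pose, the force, the opening and the grip force at its end, in the units of the state.
- status.sense(): the state, without advancing time (a new reading comes with each control period).
- grab_frame(name): name is "side" or "top"; returns a dict with "image" (400x640x3 uint8, red, green, blue), "mtx" (3x3 intrinsics, pixels), "dist_coeffs" ([k1, k2, p1, p2, k3] as OpenCV has them; the pictures are not rectified), "R" (3x3) and "t" (3): a world point X has camera coordinates R X + t. Camera axes: x right, y down, z forward; pixel columns grow to the right and rows downward; lengths in m; the calibration is good to about 2 mm. A picture is of the moment at which its call begins. There is no depth.
- ticket.sign_off(): hands the job in; it is judged then, once.
Trained networks look in the newest picture that a camera, given by its name, has taken for a name from the list of things; names that differ only in an ending like _2 or _b are one class to them, and where a whole thing is asked for, a point or a joint stands for the part that bears it (a point fixed in the world has none). Each returns a list of dicts, best first, with "conf" (0 to 1); they miss things now and then, are a little off and sometimes report something else, mostly with a low value. They report only what shows in the picture. A call takes as long as a camera call.
- finder.find_in(camera, target): "at" ([row, column] in pixels, amid what is visible of it).
- finder.masks_of(camera, target): "pixels" (400x640 bool, what is visible of it) and "at" ([row, column] in pixels, amid what is visible of it).
- finder.mark_of(camera, target): "at" ([row, column] in pixels: a listed point, or the origin of a listed thing).
The state is a dict: "time_s": time; "qpos": joint angles; "qd": joint speeds; "effort": joint torques, N m; "eef_pos": TCP position; "orientation": TCP orientation; "force": force on the tool from outside, world axes, zero at the start; "moment": the same for the moment, N m; "grip_width": finger opening in m; "grasp_force": force on a finger pad.
Only numpy, scipy, OpenCV 4.12 (cv2) and the standard library are available. Lean on these libraries where they do the work, as an engineer would, in place of code of your own. Each camera call takes 0.05 s, during which the arm holds its last target. There are 200 camera calls.

## Task

Load the jar labeller: slip the label roll over the labeller's upright spindle and let go once it sits flat on the black platter. Then take the key with the yellow head from the wooden key block, push it fully home in the labeller's key switch (it has to be worked past two stiff pins), turn it a quarter clockwise to its stop, and finish while still gripping it there: the switch springs back, and I am threading the labels meanwhile. Leave the red key, the jars and the lime alone.

Things in the scene. Friction and masses are not known exactly. Their poses are not given: they have to be found in the camera images.
- roll_centre (a point): centre (half-way up) of the label roll, a white paper roll with yellow and red labels on its outside: 64 mm across, 50 mm tall, hole of 26 mm right through; loose, about 0.16 kg; it stands upright on the table to the left of the labeller, z along the hole
- labeller: the jar labeller, a grey machine fixed to the table with a grey deck, 200 mm deep (its x), 330 mm long (its y), deck 36 mm above the table; origin under its middle; its yaw varies. Rollers and guides on the deck reach 90 mm above the table
- spindle_base (a point): middle of the black platter's top (86 mm across, 40 mm above the table), where the roll's underside must rest. The steel spindle rises 60 mm from here, 21 mm thick, its last 15 mm tapering to 10 mm. 57 mm round its axis are free of other parts
- lock_mouth (a point): middle of the keyway's mouth in the flat steel face of the key switch, a box on the labeller, 75 mm above the table; axes as the labeller's. At rest the keyway is a slot 18.5 mm along x by 7.5 mm along y, straight down. The key can turn only once its bit is below a fixed 6 mm guard plate. Within 60 mm nothing stands over 16 mm above the face. White tick: rest; green tick: turned
- lock_plug (a joint): turn of the key switch (rad): 0 at rest, grows clockwise seen from above, stop at 1.5 (a quarter). A spring takes it back nearly to 0 when let go; turning takes 0.04 to 0.09 N m. Two spring pins at the ends of the keyway, 12 mm down, resist the key's bit with some 12 N on its way in, then snap over it: push with up to 20 N, with small turns of a few degrees to and fro where it sticks
- key_yellow_head (a point): centre of the flat yellow head of the key, which stands upright in one of the block's two slots (it varies). Head 27 mm wide (its x), 9 thick (its y), 32 tall. 24 mm below this centre: underside of a round shoulder, 25 mm across, 4 thick, that rests on the block (on the switch's face when home). Below it a 5 mm stem and a bit 16 mm wide (x), 5 thick, to 26.5 mm. A half turn makes no odds; 40 g
- key_red_head (a point): the same for the key with the red head, in the other slot, 72 mm away; it must stay there
- key_block: wooden block that holds the two keys, 46 mm (x) by 130 mm (y) by 36 mm high, fixed; origin under its middle; the key slots run lengthwise (along its y) and lie 36 mm either side of the middle, so each head's flat faces look along the block's x
- jar_left: bystander: jar with a yellow lid, 70 mm across, 128 mm tall, origin at the middle of its underside; left alone
- jar_right: bystander: small jar with a red lid, 60 mm across, 86 mm tall, origin at the middle of its underside; left alone
- lime: bystander: a lime, 57 x 46 x 45 mm, origin at the middle of its underside; left alone

How it is judged:
On the way, in this order (a step that is already met when the one before it is completed fails the run):
1. the label roll sits flat on the platter, over the spindle, and has been let go (horizontal distance between roll_centre and spindle_base below 0.006 m and z of roll_centre in the frame of spindle_base below 0.028 m and angle between roll_centre's own z axis and vertical below 0.08 rad and contact force between the fingers and label_roll below 0.3 N), for 0.2 s.
2. the yellow key is fully home in the key switch, which has not been turned yet (horizontal distance between key_yellow_head and lock_mouth below 0.006 m and z of key_yellow_head in the frame of lock_mouth below 0.0275 m and value of joint lock_plug below 0.3 rad), for 0.1 s.
At the end, for the whole second after the job is handed in: yellow key home in the switch (shoulder within 4.5 mm of the face, within 6 mm of the axis, tilt under 0.12 rad), switch turned 1.25 rad or more, fingers still gripping the key (over 2 N); roll on the platter (underside within 3 mm, centre within 6 mm of the spindle's, tilt under 0.08 rad) (value of joint lock_plug above 1.25 rad and horizontal distance between key_yellow_head and lock_mouth below 0.006 m and z of key_yellow_head in the frame of lock_mouth below 0.0285 m and angle between key_yellow_head's own z axis and vertical below 0.12 rad and contact force between the fingers and key_yellow above 2 N and horizontal distance between roll_centre and spindle_base below 0.006 m and z of roll_centre in the frame of spindle_base below 0.028 m and angle between roll_centre's own z axis and vertical below 0.08 rad); the arm keeps its last pose, push and grip.
It fails at once if the red key was moved (distance of key_red_head from where it was at the start of the episode above 0.015 m).
It fails at once if a jar was moved (distance of any of jar_left, jar_right from where it was at the start of the episode above 0.02 m).
It fails at once if the lime was moved (distance of lime from where it was at the start of the episode above 0.03 m).
It also fails if it takes over 58 s, if anything falls off the work surface, if the arm or the gripper's body presses on something with over 40 N, if the wrist force passes 120 N, or if a joint passes its speed limit or range.

## Working session

There is one attempt and no reset: what is moved stays moved. The work goes in short steps, Python scripts to look and compute and a shell command to move; the robot and the scene stay as the last step left them, time stands still between calls to the robot, and variables do not carry over. Pictures are saved under pics/ and viewed, at most 11 in all, crops included, and the job is handed in when it is done.

```bash
ls; mkdir -p pics; cat > h.py <<'E'
import numpy as np, cv2
from scipy.optimize import least_squares
from scipy.spatial.transform import Rotation as Rn
from rig import status, grab_frame, ticket, finder, r
def proj(f,X):
    return cv2.projectPoints(np.atleast_2d(np.float64(X)),cv2.Rodrigues(np.array(f["R"]))[0],np.float64(f["t"]),np.float64(f["mtx"]),np.float64(f["dist_coeffs"]))[0][:,0]
def ray(f,at):
    u=cv2.undistortPoints(np.float64([[at[1],at[0]]]),np.float64(f["mtx"]),np.float64(f["dist_coeffs"]))[0,0]
    R=np.array(f["R"]);return -R.T@np.array(f["t"]),R.T@np.array([u[0],u[1],1])
def atz(f,at,z):
    c,d=ray(f,at);return c+d*(z-c[2])/d[2]
def tri(obs):
    A=0;b=0;L=[]
    for f,at in obs:
        c,d=ray(f,at);d=d/np.linalg.norm(d);P=np.eye(3)-np.outer(d,d);A=A+P;b=b+P@c;L.append((c,P))
    X=np.linalg.solve(A,b);return X,[round(float(np.linalg.norm(P@(X-c)))*1e3,1) for c,P in L]
def togo(target,yaw=None):
    s=status.sense();q=s["orientation"];M=Rn.from_quat([q[1],q[2],q[3],q[0]]).as_matrix()
    print("tcp",np.round(s["eef_pos"],4),"yaw of tool y deg",np.degrees(np.arctan2(M[1,1],M[0,1])).round(2),"toolz",M[:,2].round(4))
    print("shift mm",(M.T@(np.array(target)-s["eef_pos"])*1e3).round(1))
E
python3 - <<'E'
from h import *
fs={c:grab_frame(c) for c in("side","top")}
for c,f in fs.items():
    cv2.imwrite(f"pics/{c}0.png",f["image"][:,:,::-1]); print(c,"cam pos",(-np.array(f["R"]).T@f["t"]).round(3))
for n in "roll_centre spindle_base lock_mouth key_yellow_head key_red_head labeller key_block jar_left jar_right lime".split():
    ob=[]
    for c in fs:
        m=finder.mark_of(c,n)
        print(n,c,[(np.round(x["at"],1).tolist(),round(x["conf"],2)) for x in m[:3]])
        if m: ob.append((fs[c],m[0]["at"]))
    if len(ob)==2:
        X,e=tri(ob);print("   ",X.round(4),e)
print(status.sense(),r.grasp_offset)
E
```

```text
pics
side cam pos [ 0.604 -1.068  0.51 ]
top cam pos [ 0.428 -0.007  1.191]
roll_centre side [([169.2, 299.8], 0.52)]
roll_centre top [([220.0, 207.1], 0.68)]
    [0.5249 0.3136 0.0382] [5.9, 5.9]
spindle_base side [([199.8, 320.3], 0.76)]
spindle_base top [([200.3, 297.4], 0.83)]
    [0.597  0.0429 0.0326] [1.0, 1.0]
lock_mouth side [([213.8, 291.0], 0.79)]
lock_mouth top [([223.6, 363.6], 0.81)]
    [ 0.5243 -0.1543  0.0768] [0.6, 0.6]
key_yellow_head side [([239.3, 283.2], 0.7)]
key_yellow_head top [([228.4, 397.7], 0.64)]
    [ 0.5137 -0.2579  0.0599] [1.3, 1.3]
key_red_head side [([253.0, 290.6], 0.43)]
key_red_head top [([221.3, 422.8], 0.48)]
    [ 0.5361 -0.3312  0.0675] [2.2, 2.2]
labeller side [([225.9, 310.3], 0.95)]
labeller top [([209.4, 322.7], 0.77)]
    [ 0.5728 -0.0365 -0.0162] [2.2, 2.2]
key_block side [([271.1, 287.2], 0.73)]
key_block top [([224.1, 405.2], 0.73)]
    [ 0.5288 -0.2957 -0.0013] [1.9, 1.9]
jar_left side [([189.0, 353.6], 0.86)]
jar_left top [([162.4, 229.6], 0.72)]
    [ 0.7203  0.2675 -0.0175] [3.8, 3.8]
jar_right side [([257.3, 293.3], 0.65), ([278
[... 251 characters left out ...]
.2, 36.2]
{'time_s': 1.1, 'qpos': array([ 1.11969870e+00,  1.80775359e-01,  1.60699365e+00, -4.68480102e-06,
        1.35378764e+00, -2.06325592e-01]), 'qd': array([ 0.0004129 , -0.00092903,  0.00066736,  0.00018546, -0.00030209,
        0.00019719]), 'effort': array([ 5.03784686e-04, -4.44865716e+01, -3.51676118e+01, -3.64257976e-04,
        9.85310835e-04, -6.43433765e-06]), 'eef_pos': array([0.13935159, 0.55788197, 0.2313054 ]), 'orientation': array([7.97760069e-06, 1.22080221e-01, 9.92520236e-01, 1.63030122e-05]), 'force': array([-0.18008525, -0.03241046, -0.45325639]), 'moment': array([ 0.00848414,  0.00937635, -0.06433637]), 'grasp_force': 0.0, 'grip_width': 0.08568450089402105} 0.0187
```

```bash
python3 - <<'E'
import cv2
for c,(a,b,x,y) in dict(side=(120,320,180,440),top=(120,300,170,450)).items():
    im=cv2.imread(f"pics/{c}0.png")[a:b,x:y]; im=cv2.resize(im,None,fx=800/im.shape[1],fy=800/im.shape[1],interpolation=cv2.INTER_CUBIC)
    cv2.imwrite(f"pics/{c}0c.png",im[:600]); print(im.shape)
E
```

```text
(615, 800, 3)
(514, 800, 3)
```

View pics/side0c.png

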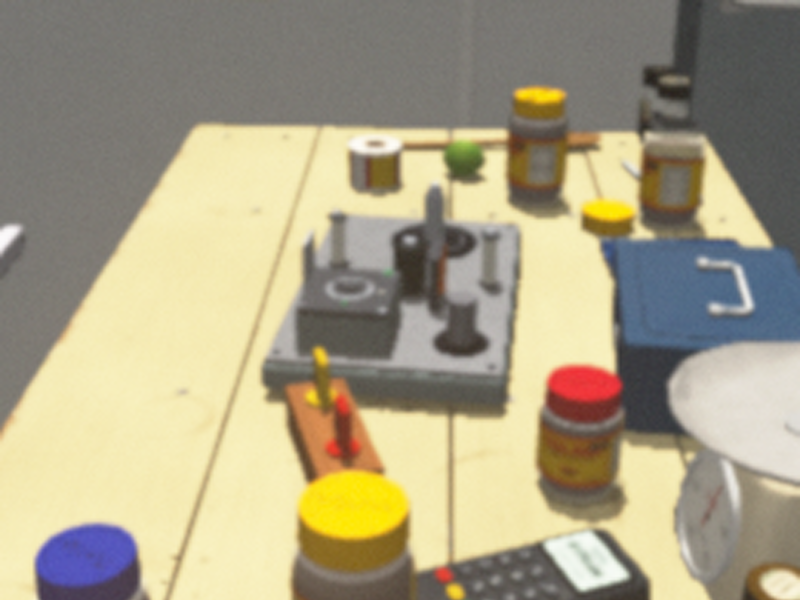

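View pics/top0c.png

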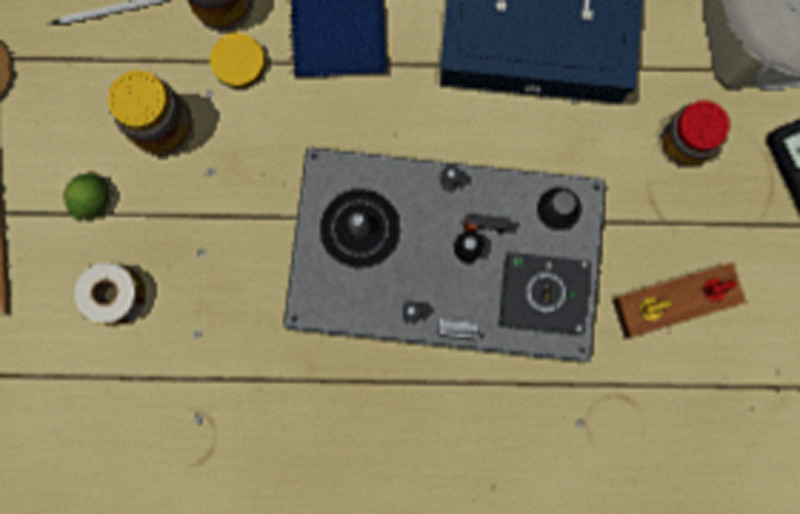

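The side view shows the roll at about (173,302) (row, column), the labeller in the middle and the yellow key at the block's labeller end. The top view shows the roll's upper face at about (222,207), the platter at (200,296), the switch at (222,361) and the keys at (228,398) and (221,422). These agree with the networks, except for their low-confidence lime and right jar. Next I'll refine using silhouette fits.

```bash
cat >> h.py <<'E'
from scipy.optimize import minimize
def cyl(d,h,z0=0):
    a=np.linspace(0,2*np.pi,40,endpoint=False);return np.array([[d/2*np.cos(t),d/2*np.sin(t),z] for t in a for z in(z0,z0+h)])
def box(x,y,z0,z1):
    return np.array([[i*x/2,j*y/2,z] for i in(-1,1) for j in(-1,1) for z in(z0,z1)])
def sil(f,P,S=4):
    h=cv2.convexHull(np.float32(proj(f,P)));m=np.zeros((400*S,640*S),np.uint8)
    cv2.fillConvexPoly(m,np.int32(np.round(((h+.5)*S-.5)*16)),1,shift=4)
    return cv2.resize(m.astype(np.float32),(640,400),interpolation=cv2.INTER_AREA)
def fit(fm,P,x0,step):
    def c(v):
        Q=P.copy()
        if len(v)>2: Q=Q@Rn.from_euler('z',v[2]).as_matrix().T
        Q=Q+[v[0],v[1],0]
        return sum(np.abs(sil(f,Q)-m).sum()/m.sum() for f,m in fm)
    sx=[x0]+[np.array(x0)+np.eye(len(x0))[i]*step[i] for i in range(len(x0))]
    o=minimize(c,x0,method='Nelder-Mead',options=dict(initial_simplex=sx,xatol=1e-4,fatol=1e-4,maxiter=120));return o.x,round(o.fun,3)
E
python3 - <<'E'
from h import *
fs={c:grab_frame(c) for c in("side","top")}
def run(n,P,x0,step):
    ms=[(fs[c],m[0]["pixels"].astype(np.float32)) for c in fs for m in [finder.masks_of(c,n)] if m]
    for k in ([ms[1:],ms]): print(n,*[np.round(a,4) for a in fit(k,P,x0,step)])
run("roll_centre",cyl(.064,.05),[.525,.31],[.01,.01])
run("labeller",box(.2,.33,0,.036),[.573,-.036,-.108],[.01,.01,.05])
run("key_block",box(.046,.13,0,.036),[.529,-.296,.28],[.01,.01,.05])
for n,z in dict(spindle_base=.04,lock_mouth=.075,key_yellow_head=.06,key_red_head=.06).items():
    print(n,[atz(fs[c],finder.mark_of(c,n)[0]["at"],z).round(4) for c in fs])
togo([0.525,.3136,.2])
E
```

```text
roll_centre [0.523  0.3149] 0.102
roll_centre [0.5229 0.3146] 1.175
labeller [ 0.5724 -0.0446 -0.0944] 0.038
labeller [ 0.5744 -0.0426 -0.0953] 0.19
key_block [ 0.5255 -0.2962  0.3167] 0.339
key_block [ 0.527  -0.2954  0.29  ] 1.307
spindle_base [array([0.5959, 0.0484, 0.04  ]), array([0.6029, 0.0488, 0.04  ])]
lock_mouth [array([ 0.5232, -0.1516,  0.075 ]), array([ 0.5231, -0.1405,  0.075 ])]Traceback (most recent call last):
  File "<stdin>", line 10, in <module>
IndexError: list index out of range
```

```bash
python3 -m inch '[{"linear":[-0.431,-0.143,0.1],"turn":[0,0,0]},{"linear":[-0.431,-0.143,0.1],"turn":[0,0,0]},{"linear":[-0.431,-0.143,0.1],"turn":[0,0,0]},{"linear":[-0.431,-0.143,0.1],"turn":[0,0,0]},{"linear":[-0.431,-0.143,0.1],"turn":[0,0,0]}]' 1; python3 -c "
from h import *
togo([.523,.315,.1])"
```

```text
time_s: 2.25
eef_pos: [0.3469, 0.426, 0.1773]
orientation: [0.0, 0.122, 0.993, 0.0]
force: [0.5, 0.8, 0.8]
grip_width: 0.0855
grasp_force: 0.0
tcp [0.3469 0.426  0.1773] yaw of tool y deg 75.99 toolz [ 4.e-04  4.e-04 -1.e+00]
shift mm [-197.7  -65.1   77.4]
```

```bash
python3 -m inch '[{"linear":[-0.198,-0.065,0.077],"turn":[0,0,0]},{"linear":[-0.198,-0.065,0.077],"turn":[0,0,0]},{"linear":[-0.198,-0.065,0.077],"turn":[0,0,0]},{"linear":[-0.198,-0.065,0.077],"turn":[0,0,0]},{"linear":[-0.198,-0.065,0.077],"turn":[0,0,0]}]' 1; python3 - <<'E'
from h import *
togo([.523,.315,.011])
f=grab_frame("side");g=grab_frame("top")
for n,h in (("side",f),("top",g)):
    im=h["image"][:,:,::-1].copy();p=proj(h,[[.523,.315,.05]])[0];print(n,p.round(1));x,y=p.astype(int)
    im=im[y-50:y+40,x-60:x+60];cv2.imwrite(f"pics/a{n}.png",im)
a,b=[cv2.imread(f"pics/a{n}.png") for n in("side","top")]
cv2.imwrite("pics/a.png",cv2.resize(np.hstack([a,b]),None,fx=3.3,fy=3.3,interpolation=cv2.INTER_CUBIC))
E
```

```text
time_s: 2.75
eef_pos: [0.5244, 0.3132, 0.0989]
orientation: [-0.0, 0.124, 0.992, -0.001]
force: [-0.3, 0.7, -0.4]
grip_width: 0.0855
grasp_force: 0.0
tcp [0.5244 0.3132 0.0989] yaw of tool y deg 75.8 toolz [-6.e-04 -1.e-03 -1.e+00]
shift mm [ 1.8  1.6 87.9]
side [300.9 165.8]
top [205.7 222.2]
```

View pics/a.png

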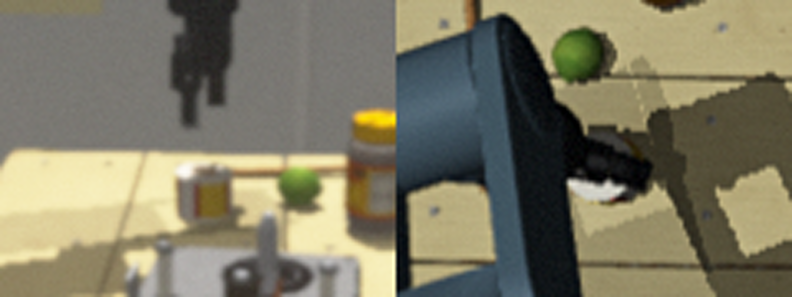

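Side view: the open fingers are directly above the roll. Top view: they straddle it, so I'll descend and grip.

```bash
python3 -m inch '[{"linear":[0.001,0,0.05],"turn":[0,0,0]},{"linear":[0.001,0,0.087],"turn":[0,0,0]},{"linear":[0.001,0,0.087],"turn":[0,0,0]}]' 1; python3 -m inch '[{"linear":[0,0,0],"turn":[0,0,0]},{"linear":[0,0,0],"turn":[0,0,0]},{"linear":[0,0,0],"turn":[0,0,0]},{"linear":[0,0,0],"turn":[0,0,0]},{"linear":[0,0,0],"turn":[0,0,0]}]' -1
```

```text
time_s: 3.15
eef_pos: [0.5152, 0.3156, 0.0085]
orientation: [-0.005, 0.122, 0.993, -0.002]
force: [-1.7, -0.0, -1.0]
grip_width: 0.0853
grasp_force: 0.0
time_s: 3.65
eef_pos: [0.5226, 0.3174, 0.0163]
orientation: [0.002, 0.122, 0.993, 0.001]
force: [-1.3, 1.4, 8.1]
grip_width: 0.0629
grasp_force: 67.6
```

```bash
python3 -m inch '[{"linear":[0,0,-0.03],"turn":[0,0,0]},{"linear":[0,0,-0.07],"turn":[0,0,0]},{"linear":[0,0,-0.11],"turn":[0,0,0]},{"linear":[0,0,-0.14],"turn":[0,0,0]},{"linear":[0,0,-0.14],"turn":[0,0,0]}]' -1;  python3 -c "
from h import *
togo([.6,.047,.15])"
```

```text
time_s: 4.15
eef_pos: [0.5244, 0.3178, 0.1603]
orientation: [0.005, 0.122, 0.993, 0.003]
force: [1.8, -0.0, -0.1]
grip_width: 0.0632
grasp_force: 66.9
tcp [0.5244 0.3178 0.1603] yaw of tool y deg 75.99 toolz [ 0.0106  0.0039 -0.9999]
shift mm [-138.9 -244.4   10. ]
```

```bash
python3 -m inch '[{"linear":[-0.02,-0.036,0],"turn":[0,0,0]},{"linear":[-0.046,-0.08,0],"turn":[0,0,0]},{"linear":[-0.071,-0.123,0],"turn":[0,0,0]},{"linear":[-0.096,-0.167,0],"turn":[0,0,0]},{"linear":[-0.12,-0.21,0],"turn":[0,0,0]}]' -1;  python3 -m inch '[{"linear":[-0.012,-0.023,0],"turn":[0,0,0]},{"linear":[-0.018,-0.034,0],"turn":[0,0,0]},{"linear":[-0.018,-0.034,0],"turn":[0,0,0]},{"linear":[-0.018,-0.034,0],"turn":[0,0,0]}]' -1; python3 - <<'E'
from h import *
fs={c:grab_frame(c) for c in("side","top")}
print(status.sense()["force"].round(2))
for n in("roll_centre","spindle_base"):
    ob=[]
    for c in fs:
        m=finder.mark_of(c,n);print(n,c,[(np.round(x["at"],1).tolist(),round(x["conf"],2)) for x in m[:2]])
        if m: ob.append((fs[c],m[0]["at"]))
    if len(ob)==2: print(*tri(ob))
for c,f in fs.items():
    m=finder.masks_of(c,"roll_centre")
    if m: print(c,"mask bbox",*[ (a.min(),a.max()) for a in np.nonzero(m[0]["pixels"])])
togo([.6,.047,.15])
ims=[]
for n,h in fs.items():
    p=proj(h,[[.6,.047,.1]])[0];x,y=p.astype(int);print(n,x,y,proj(h,[[.6,.047,.1],[.6,.047,.04]]).round(1).tolist())
    ims.append(h["image"][y-60:y+40,x-60:x+60,::-1])
cv2.imwrite("pics/b.png",cv2.resize(np.hstack(ims),None,fx=3.3,fy=3.3,interpolation=cv2.INTER_CUBIC))
E
```

```text
time_s: 4.65
eef_pos: [0.5859, 0.0824, 0.1529]
orientation: [-0.0, 0.122, 0.993, 0.0]
force: [1.4, 0.1, -1.1]
grip_width: 0.0625
grasp_force: 66.8
time_s: 5.05
eef_pos: [0.5949, 0.048, 0.153]
orientation: [-0.001, 0.122, 0.993, 0.0]
force: [0.1, 1.8, -0.7]
grip_width: 0.0629
grasp_force: 66.9
[ 0.39  0.28 -0.94]
roll_centre side [([157.0, 318.6], 0.8)]
roll_centre top [([190.4, 293.2], 0.49)]
[0.59693678 0.04854677 0.16812144] [6.4, 6.4]
spindle_base side [([197.3, 321.6], 0.82)]
spindle_base top [([199.6, 295.5], 0.6)]
[0.59954184 0.04856071 0.03832992] [2.2, 2.2]
side mask bbox (np.int64(149), np.int64(170)) (np.int64(311), np.int64(332))
tcp [0.5954 0.0475 0.1536] yaw of tool y deg 76.03 toolz [ 0.  0. -1.]
shift mm [-4.6  0.6  3.6]
side 321 178 [[321.4, 178.7], [321.0, 197.1]]
top 295 195 [[295.1, 195.6], [296.0, 198.6]]
```

View pics/b.png

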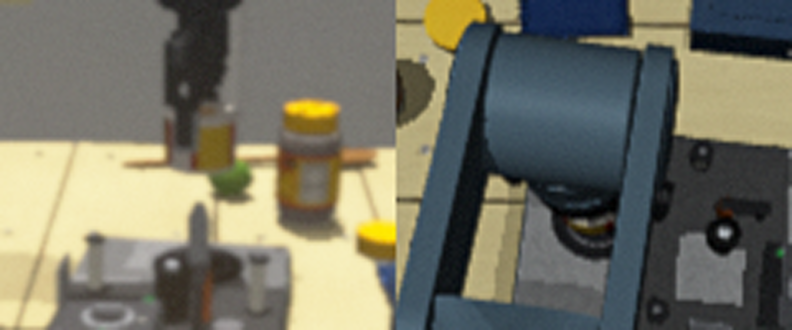

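Side view: the held roll is centred at about column 321.5, over the spindle tip at about column 321.3 and row 180. The top view is mostly hidden by the arm. I'll fit the platter and spindle tip more exactly in the first pictures.

```bash
python3 - <<'E'
from h import *
fs={c:grab_frame(c) for c in("side","top")}
im=cv2.imread("pics/top0.png");g=cv2.cvtColor(im,6).astype(int)
m=np.zeros_like(g,np.uint8);m[180:222,275:318]=(g[180:222,275:318]<60)
c=max(cv2.findContours(m,0,1)[0],key=cv2.contourArea);h=cv2.convexHull(c)
e=cv2.fitEllipse(h);print("platter ell",e,atz(fs["top"],(e[0][1],e[0][0]),.04))
s=cv2.cvtColor(cv2.imread("pics/side0.png"),6).astype(int)
print(s[176:200:2,312:332])
print("side bg/spindle proj", [proj(fs["side"],[[x,.047,.09]])[0].round(2).tolist() for x in(.594,.597,.6)])
ms=finder.masks_of("side","roll_centre")[0]["pixels"].astype(np.float32)
print([int(a) for a in ms.sum(1) if a])
P=cyl(.064,.05,-.025)
for z in (.16,.165,.17,.175):
    print(z,fit([(fs["side"],ms)],P+[0,.0475,z],[.595,0.0],[.005,.0]))
E
```

```text
platter ell ((295.68798828125, 199.49978637695312), (27.18918800354004, 28.04060935974121), 86.51853942871094) [0.59735716 0.04775562 0.04      ]
[[231 231 233 231 233 233 234 234 234 234 233 225 198 154 111  86  78  79
   78  78]
 [231 232 232 232 232 232 232 232 231 232 234 230 221 182 135 125 129 117
  106 105]
 [225 231 230 231 231 230 223 203 180 174 179 201 221 207 185 210 223 220
  211 209]
 [228 228 228 229 228 221 190 143 120 113 116 154 195 196 182 212 228 231
  232 232]
 [229 228 229 229 226 201 149 111 102 106 104 119 159 170 169 207 226 230
  232 232]
 [229 229 230 229 225 198 141 105 103 100  99 110 145 162 167 210 229 232
  232 233]
 [229 221 217 220 223 198 140 104  98  98  98 110 145 160 167 208 229 231
  234 233]
 [211 212 209 208 210 186 135 106  99  99  97 114 154 169 168 202 224 226
  231 228]
 [171 166 160 154 143 129 113  99  98  98  97 102 127 151 162 171 180 182
  189 190]
 [ 93  87  81  76  77  84  95  99  96 100  93  89  86  78  82  86  92 105
  119 140]
 [112 108  98  79  66  77  87  95  98  99  97  94  80  64  65  65  66  79
   80  75]
 [159 163 143 102  71  70  74  82  96 103 104  99  84  63  63  60  66  83
   88  72]]
side bg/spindle proj [[319.33, 181.74], [320.33, 181.76], [321.32, 181.78]]
[3, 9, 11, 13, 14, 14, 14, 14, 14, 14, 14, 13, 13, 14, 16, 18, 22, 22, 21, 21, 20, 17, 10]
0.16 (array([0.601875, 0.      ]), np.float64(0.45))
0.165 (array([0.60186523, 0.        ]), np.float64(0.53))
0.17 (array([0.60185547, 0.        ]), np.float64(0.735))
0.175 (array([0.601875, 0.      ]), np.float64(0.941))
```

```bash
python3 -m inch '[{"linear":[0.0015,0,0.015],"turn":[0,0,0]},{"linear":[0.0015,0,0.03],"turn":[0,0,0]},{"linear":[0.0015,0,0.04],"turn":[0,0,0]},{"linear":[0.0015,0,0.05],"turn":[0,0,0]}]' -1;  python3 -m inch '[{"linear":[0,0,0.006],"turn":[0,0,0]},{"linear":[0,0,0.012],"turn":[0,0,0]},{"linear":[0,0,0.012],"turn":[0,0,0]}]' -1
```

```text
time_s: 6.0
eef_pos: [0.5932, 0.0472, 0.1016]
orientation: [-0.001, 0.122, 0.993, 0.0]
force: [0.2, -0.3, -1.1]
grip_width: 0.0627
grasp_force: 66.9
time_s: 6.3
eef_pos: [0.5936, 0.0472, 0.0906]
orientation: [-0.001, 0.122, 0.993, 0.0]
force: [-0.1, -0.3, -1.9]
grip_width: 0.0629
grasp_force: 66.9
```

```bash
python3 -m inch '[{"linear":[0,0,0.01],"turn":[0,0,0]},{"linear":[0,0,0.02],"turn":[0,0,0]},{"linear":[0,0,0.028],"turn":[0,0,0]},{"linear":[0,0,0.032],"turn":[0,0,0]}]' -1;  python3 -m inch '[{"linear":[0,0,0.002],"turn":[0,0,0]},{"linear":[0,0,0.004],"turn":[0,0,0]},{"linear":[0,0,0.004],"turn":[0,0,0]}]' -1
```

```text
time_s: 6.7
eef_pos: [0.5932, 0.0473, 0.0581]
orientation: [-0.001, 0.122, 0.993, -0.0]
force: [0.6, 0.9, -1.2]
grip_width: 0.0629
grasp_force: 66.9
time_s: 7.0
eef_pos: [0.5941, 0.0472, 0.0564]
orientation: [-0.0, 0.122, 0.993, -0.0]
force: [-4.1, 0.4, 5.2]
grip_width: 0.063
grasp_force: 67.4
```

```bash
python3 -m inch '[{"linear":[0,0,0],"turn":[0,0,0]},{"linear":[0,0,0],"turn":[0,0,0]},{"linear":[0,0,0],"turn":[0,0,0]}]' 0.75;  python3 -m inch '[{"linear":[0,0,0],"turn":[0,0,0]},{"linear":[0,0,-0.02],"turn":[0,0,0]},{"linear":[0,0,-0.06],"turn":[0,0,0]},{"linear":[0,0,-0.11],"turn":[0,0,0]},{"linear":[0,0,-0.11],"turn":[0,0,0]}]' 0.75
python3 -c "
from h import *
togo([.5155,-.2585,.14])"
```

```text
time_s: 7.3
eef_pos: [0.5944, 0.0471, 0.0557]
orientation: [0.0, 0.122, 0.993, 0.0]
force: [-0.0, 0.1, 0.1]
grip_width: 0.0746
grasp_force: 0.0
time_s: 7.8
eef_pos: [0.5989, 0.0467, 0.1736]
orientation: [0.007, 0.122, 0.993, 0.0]
force: [0.9, -0.3, 1.0]
grip_width: 0.0747
grasp_force: 0.0
tcp [0.5989 0.0467 0.1736] yaw of tool y deg 75.99 toolz [ 0.0135 -0.0016 -0.9999]
shift mm [   7.5 -316.4   33. ]
```

```bash
python3 -m inch '[{"linear":[0,-0.03,0],"turn":[0,0,8]},{"linear":[0,-0.07,0],"turn":[0,0,16]},{"linear":[0,-0.11,0],"turn":[0,0,24]},{"linear":[0,-0.15,0],"turn":[0,0,32]},{"linear":[0,-0.18,0],"turn":[0,0,40]}]' 0.4
python3 - <<'E'
from h import *
fs={c:grab_frame(c) for c in("side","top")}
togo([.5155,-.2585,.14])
for n in("roll_centre","key_yellow_head","key_red_head","lock_mouth"):
    ob=[]
    for c in fs:
        m=finder.mark_of(c,n);print(n,c,[(np.round(x["at"],1).tolist(),round(x["conf"],2)) for x in m[:2]])
        if m: ob.append((fs[c],m[0]["at"]))
    if len(ob)==2: print(*tri(ob))
im=fs["side"]["image"][130:270,230:390,::-1]
cv2.imwrite("pics/c.png",cv2.resize(im,None,fx=4.2,fy=4.2,interpolation=cv2.INTER_CUBIC))
E
```

```text
time_s: 8.3
eef_pos: [0.5497, -0.1295, 0.1653]
orientation: [0.0, 0.457, 0.889, -0.0]
force: [-0.6, -0.5, -0.1]
grip_width: 0.0596
grasp_force: 0.0
tcp [ 0.5497 -0.131   0.1653] yaw of tool y deg 35.56 toolz [ 0.     -0.0011 -1.    ]
shift mm [ -83.9 -102.    25.5]
roll_centre side []
roll_centre top [([194.4, 294.2], 0.74)]
key_yellow_head side [([222.9, 315.0], 0.56), ([240.2, 283.3], 0.51)]
key_yellow_head top []
key_red_head side [([257.4, 292.0], 0.5)]
key_red_head top [([219.3, 418.6], 0.59)]
[ 0.54086164 -0.32334466  0.05213292] [0.3, 0.3]
lock_mouth side [([213.2, 291.9], 0.71)]
lock_mouth top [([223.6, 359.6], 0.58)]
[ 0.52507104 -0.1429288   0.07311152] [1.2, 1.2]
```

View pics/c.png

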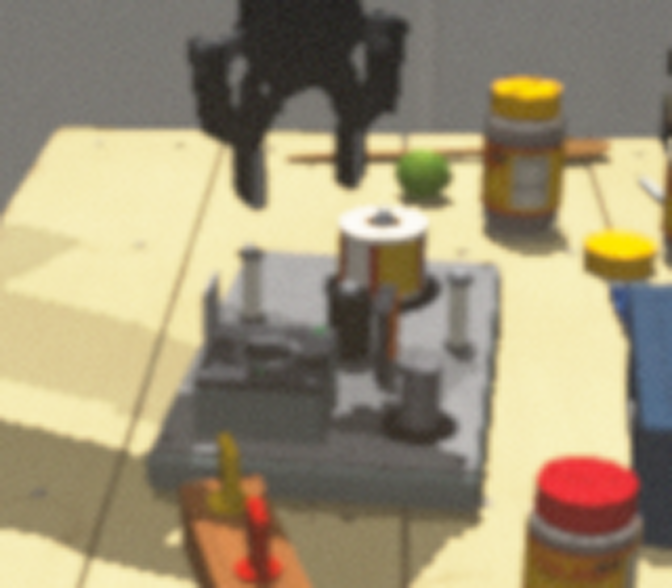

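The roll is seated with the spindle tip showing through its hole. The yellow key's head is at about (240,283). Next I'll fit both keys by colour on the first pictures, with the block as one rigid model.

```bash
python3 - <<'E'
from h import *
fs={c:grab_frame(c) for c in("side","top")}
ms=[]
for c,(a,b,x,y) in dict(side=(225,278,265,310),top=(205,240,380,436)).items():
    im=cv2.imread(f"pics/{c}0.png");h=cv2.cvtColor(im,cv2.COLOR_BGR2HSV).astype(int);H,S,V=[h[...,i] for i in range(3)]
    roi=np.zeros(H.shape,bool);roi[a:b,x:y]=1
    ye=roi&(H>20)&(H<34)&(S>190)&(V>70);re=roi&((H<5)|(H>174))&(S>185)&(V>90)
    print(c,[(m.sum(),np.argwhere(m).mean(0).round(1) if m.any() else 0) for m in(ye,re)])
    v=im.copy();v[ye]=(255,0,255);v[re]=(255,255,0);ms.append((c,ye,re,cv2.resize(np.vstack([im[a:b,x:y],v[a:b,x:y]]),(360,560),interpolation=0)))
cv2.imwrite("pics/d.png",np.hstack([m[3] for m in ms]))
head=box(.027,.009,.044,.076);sh=cyl(.025,.004,.036)
def cost(v,sel):
    t=0
    for i,off in((1,v[3]),(2,-v[3])):
        M=Rn.from_euler('z',v[2]).as_matrix();c0=np.array([v[0],v[1],0])+M@[0,off,0]
        A=head@Rn.from_euler('z',v[2]+np.pi/2).as_matrix().T+c0;B=sh+c0
        for m in ms:
            if m[0] in sel:
                f=fs[m[0]];s=np.maximum(sil(f,A),sil(f,B));t+=np.abs(s-m[i]).sum()/m[i].sum()
    return t
for sel in(("top",),("side",),("top","side")):
    x0=np.array([.528,-.294,.29]);sx=[x0]+[x0+np.eye(3)[i]*[.006,.006,.08][i] for i in range(3)]
    o=minimize(lambda v:cost(np.append(v,.036),sel),x0,method="Nelder-Mead",options=dict(initial_simplex=sx,xatol=1e-4,fatol=1e-3))
    v=o.x;print(sel,v.round(4),round(o.fun,2),"yellow",(v[:2]+.036*np.array([-np.sin(v[2]),np.cos(v[2])])).round(4))
E
```

```text
side [(np.int64(127), array([268.4, 291.3])), (np.int64(28), array([259.6, 290.5]))]
top [(np.int64(55), array([227.3, 398.1])), (np.int64(42), array([220.8, 421.2]))]
('top',) [ 0.5272 -0.2969  0.2952] 0.99 yellow [ 0.5167 -0.2625]
('side',) [ 0.5284 -0.2948  0.2217] 6.41 yellow [ 0.5205 -0.2597]
('top', 'side') [ 0.5271 -0.2959  0.2616] 7.68 yellow [ 0.5178 -0.2611]
```

View pics/d.png

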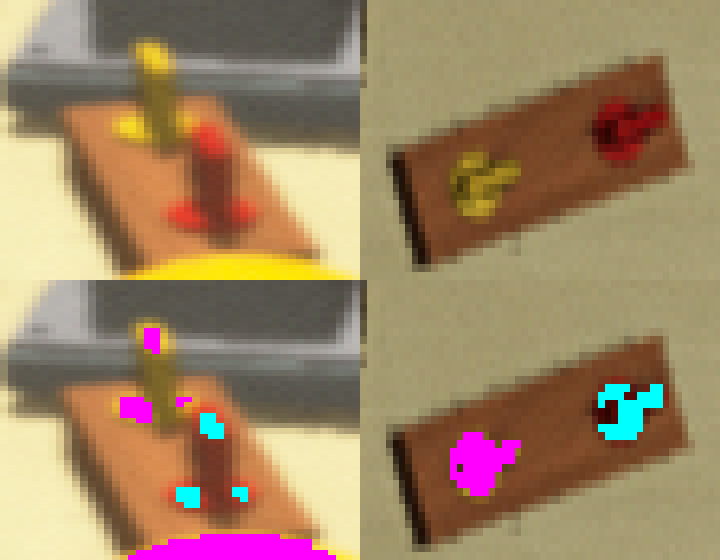

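The side crop's threshold mask misses most of the heads and also catches the lid. The top crop's masks are good, with yellow near (227,398). I'll redo the side masks.

```bash
python3 - <<'E'
from h import *
f=grab_frame("side")
im=cv2.imread("pics/side0.png");h=cv2.cvtColor(im,cv2.COLOR_BGR2HSV).astype(int);H,S,V=[h[...,i] for i in range(3)]
roi=np.zeros(H.shape,bool);roi[228:256,275:296]=1
ye=roi&(H>17)&(H<36)&(S>110)
roi[:]=0;roi[245:270,283:300]=1
re=roi&((H<6)|(H>172))&(S>120)
for m in(ye,re):print("\n".join("".join(".#"[int(v)] for v in r) for r in m[228:272,273:300]))
head=box(.027,.009,.044,.076);sh=cyl(.025,.004,.036)
A0=head@Rn.from_euler('z',.295+np.pi/2).as_matrix().T
for n,m,x0 in(("y",ye,[.517,-.2615]),("r",re,[.5377,-.3313])):
    def c(v):
        s=np.maximum(sil(f,A0+[*v,0]),sil(f,sh+[*v,0]));return np.abs(s-m).sum()/m.sum()
    o=minimize(c,x0,method="Nelder-Mead",options=dict(initial_simplex=[x0,[x0[0]+.006,x0[1]],[x0[0],x0[1]+.006]],xatol=1e-4,fatol=1e-3));print(n,o.x.round(4),round(o.fun,2))
togo([.517,-.261,.12])
E
```

```text
...........................
...........................
...........................
...........................
..........##...............
.........####..............
........#####..............
.........#####.............
.........#####.............
.........#####.............
.........#####.............
.........#####.............
.........#####.............
.........#####.............
.........#####.............
.........#####.............
..........####.............
..........####.............
........########...........
......##########...........
......##########...........
......#########............
......#########............
.......########............
...........##..............
...........................
...........................
...........................
...........................
...........................
...........................
...........................
...........................
...........................
...........................
...........................
...........................
...........................
...........................
........
[... 819 characters left out ...]
..###.......
.................###.......
.................###.......
...........................
...........................
...........................
...........................
...........................
...........................
...........................
...........................
...............#....##.....
..............####...##....
.............######.###....
..............####.#.##....
...............####..#.....
...........................
...........................
...........................
...........................
y [ 0.5165 -0.2617] 0.25
r [ 0.537  -0.3301] 2.69
tcp [ 0.5505 -0.1269  0.1655] yaw of tool y deg 36.04 toolz [-0. -0. -1.]
shift mm [ -88.7 -106.    45.5]
```

```bash
python3 -m inch '[{"linear":[-0.025,-0.03,0],"turn":[0,0,6]},{"linear":[-0.05,-0.06,0.01],"turn":[0,0,12]},{"linear":[-0.075,-0.09,0.03],"turn":[0,0,19]},{"linear":[-0.089,-0.1068,0.05],"turn":[0,0,19]},{"linear":[-0.089,-0.1068,0.055],"turn":[0,0,19]}]' 0
python3 -m inch '[{"linear":[0,0,0],"turn":[0,0,0]},{"linear":[0,0,0],"turn":[0,0,0]}]' 0
python3 -c "
from h import *
togo([.5165,-.2617,.05])
grab_frame('side');grab_frame('top')
fs={c:grab_frame(c) for c in('side','top')}
ims=[]
for n,h in fs.items():
    p=proj(h,[[.5165,-.2617,.08]])[0];x,y=p.astype(int)
    ims.append(h['image'][y-35:y+25,x-35:x+35,::-1])
cv2.imwrite('pics/e.png',cv2.resize(np.hstack(ims),None,fx=5.5,fy=5.5,interpolation=cv2.INTER_CUBIC))"
```

```text
time_s: 9.45
eef_pos: [0.5144, -0.264, 0.1083]
orientation: [-0.001, 0.596, 0.803, -0.0]
force: [-0.2, 0.6, 0.9]
grip_width: 0.0427
grasp_force: 0.0
time_s: 9.65
eef_pos: [0.5169, -0.2613, 0.1111]
orientation: [0.0, 0.595, 0.804, 0.0]
force: [0.1, 0.0, 0.9]
grip_width: 0.0427
grasp_force: 0.0
tcp [ 0.5169 -0.2613  0.1111] yaw of tool y deg 17.05 toolz [ 6.e-04 -0.e+00 -1.e+00]
shift mm [-0.2 -0.5 61.1]
```

View pics/e.png

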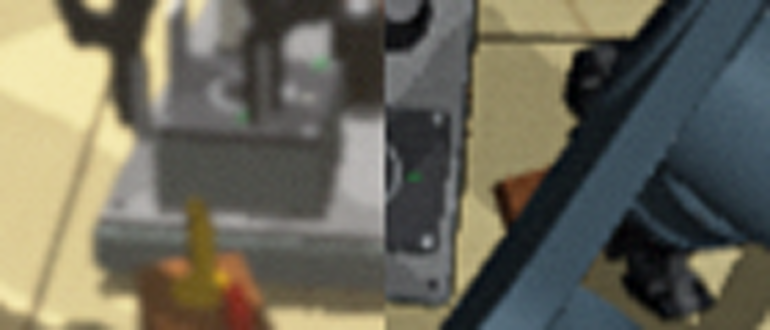

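Side view: the fingers straddle the yellow head evenly, with tips at crop x of about 135 and 262 and the head at about 200. I'll descend and grip.

```bash
python3 -m inch '[{"linear":[0,0,0.03],"turn":[0,0,0]},{"linear":[0,0,0.055],"turn":[0,0,0]},{"linear":[0,0,0.06],"turn":[0,0,0]},{"linear":[0,0,0.06],"turn":[0,0,0]}]' 0
python3 -m inch '[{"linear":[0,0,0],"turn":[0,0,0]},{"linear":[0,0,0],"turn":[0,0,0]},{"linear":[0,0,0],"turn":[0,0,0]},{"linear":[0,0,0],"turn":[0,0,0]},{"linear":[0,0,0],"turn":[0,0,0]}]' -1
python3 -c "
from h import *
togo([.5165,-.2617,.05]);s=status.sense();print(s['force'],s['moment'])"
```

```text
time_s: 10.25
eef_pos: [0.516, -0.2615, 0.0502]
orientation: [-0.001, 0.595, 0.804, 0.0]
force: [0.5, -0.5, 0.3]
grip_width: 0.0429
grasp_force: 0.0
time_s: 10.75
eef_pos: [0.5174, -0.263, 0.0522]
orientation: [0.002, 0.595, 0.804, 0.0]
force: [-0.1, 0.0, 6.4]
grip_width: 0.0082
grasp_force: 59.7
tcp [ 0.5174 -0.263   0.0522] yaw of tool y deg 16.97 toolz [ 0.0025 -0.0018 -1.    ]
shift mm [ 1.5 -0.5  2.2]
[-0.07331637  0.02624497  6.36609719] [0.08187761 0.01870805 0.01296572]
```

```bash
python3 -m inch '[{"linear":[0,0,-0.01],"turn":[0,0,0]},{"linear":[0,0,-0.025],"turn":[0,0,0]},{"linear":[0,0,-0.05],"turn":[0,0,0]},{"linear":[0,0,-0.08],"turn":[0,0,0]},{"linear":[0,0,-0.095],"turn":[0,0,0]}]' -1
python3 -m inch '[{"linear":[0,0,0],"turn":[0,0,0]},{"linear":[0,0,0],"turn":[0,0,0]}]' -1
python3 - <<'E'
from h import *
s=status.sense();print(s['force'],s['moment'],s['grip_width'])
togo([.5225,-.1515,.15])
im=cv2.imread("pics/top0.png");d=cv2.resize(im[205:242,340:382],None,fx=14,fy=14,interpolation=cv2.INTER_CUBIC)
f=grab_frame("side");e=cv2.imread("pics/side0.png")[195:240,270:315];e=cv2.resize(e,None,fx=d.shape[0]/45,fy=d.shape[0]/45,interpolation=cv2.INTER_CUBIC)
cv2.imwrite("pics/f.png",cv2.resize(np.hstack([d,e]),None,fx=.72,fy=.72));print(d.shape,e.shape)
E
```

```text
time_s: 11.25
eef_pos: [0.5172, -0.2629, 0.1493]
orientation: [0.002, 0.595, 0.804, -0.0]
force: [0.5, -0.8, -0.3]
grip_width: 0.0077
grasp_force: 59.3
time_s: 11.45
eef_pos: [0.5159, -0.262, 0.1453]
orientation: [-0.0, 0.595, 0.804, -0.0]
force: [0.3, 0.6, -1.3]
grip_width: 0.0079
grasp_force: 59.3
[ 0.34804143  0.553771   -1.25874626] [ 0.01403084 -0.00864871  0.01096631] 0.007945030158548048
tcp [ 0.5159 -0.262   0.1453] yaw of tool y deg 16.98 toolz [-3.e-04  2.e-04 -1.e+00]
shift mm [103.7  38.5  -4.7]
(518, 588, 3) (518, 518, 3)
```

View pics/f.png

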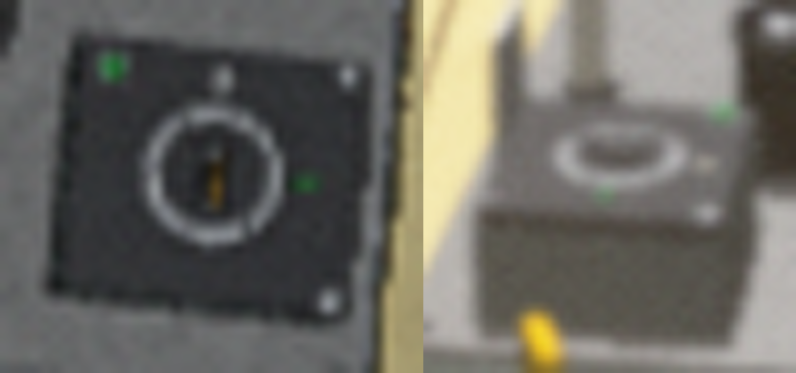

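In the top crop the switch ring is centred at about row 221.8, column 360.8, and the white tick points towards +x. In the side crop the ring is at about row 213.3, column 293.3. I'll fit it numerically.

```bash
python3 - <<'E'
from h import *
fs={c:grab_frame(c) for c in("side","top")}
ob=[]
for c,(r0,c0,R) in dict(top=(221.8,360.8,(8,8)),side=(213.3,293.3,(6,9))).items():
    g=cv2.cvtColor(cv2.imread(f"pics/{c}0.png"),6).astype(float)
    # ring model: annulus at z=.075, fit centre & radii by correlation with image
    def ring(v,ri,ro):
        P=lambda rr:np.array([[v[0]+rr*np.cos(t),v[1]+rr*np.sin(t),.075] for t in np.linspace(0,2*np.pi,60)])
        return sil(fs[c],P(ro),8)-sil(fs[c],P(ri),8)
    sl=(slice(int(r0)-R[0],int(r0)+R[0]+1),slice(int(c0)-R[1],int(c0)+R[1]+1))
    def cost(v):
        m=cv2.GaussianBlur(ring(v[:2],v[2],v[3]),(0,0),.6)[sl].ravel();y=g[sl].ravel()
        return -np.corrcoef(m,y)[0,1]
    x0=np.array([*atz(fs[c],(r0,c0),.075)[:2],.018,.021])
    o=minimize(cost,x0,method="Nelder-Mead",options=dict(initial_simplex=[x0]+[x0+d for d in np.diag([.003,.003,-.002,.002])],xatol=1e-5,fatol=1e-4))
    print(c,x0.round(4),o.x.round(4),round(o.fun,3))
print("tri",*tri([(fs["top"],(221.8,360.8)),(fs["side"],(213.25,293.3))]))
# from labeller pose: candidates
E
```

```text
top [ 0.529  -0.1464  0.018   0.021 ] [ 0.529  -0.146   0.0163  0.0195] -0.942
side [ 0.5302 -0.147   0.018   0.021 ] [ 0.53   -0.1469  0.0146  0.0215] -0.816
tri [ 0.52961875 -0.14634579  0.07474505] [0.6, 0.6]
```

```bash
python3 -m inch '[{"linear":[0.02,0.009,-0.005],"turn":[0,0,-8]},{"linear":[0.05,0.022,-0.005],"turn":[0,0,-16.5]},{"linear":[0.08,0.035,-0.005],"turn":[0,0,-25]},{"linear":[0.1,0.044,-0.005],"turn":[0,0,-33.5]},{"linear":[0.1065,0.0468,-0.005],"turn":[0,0,-42]}]' -1
python3 -m inch '[{"linear":[0,0,0],"turn":[0,0,-8.5]},{"linear":[0,0,0],"turn":[0,0,-17]},{"linear":[0,0,0],"turn":[0,0,-25.6]},{"linear":[0,0,0],"turn":[0,0,-25.6]},{"linear":[0,0,0],"turn":[0,0,-25.6]}]' -1
python3 - <<'E'
from h import *
togo([.5295,-.1464,.15]);s=status.sense();print(s['qpos'].round(2))
f=grab_frame("side");g=grab_frame("top")
im=f["image"][:,:,::-1];x,y=proj(f,[[.5295,-.1464,.125]])[0].round().astype(int);print(x,y)
print("key axis proj at TCP",proj(f,[[*s['eef_pos'][:2],z] for z in(.108,.132,.136,.158)]).round(1).tolist())
c=im[y-25:y+35,x-30:x+30]
h=cv2.cvtColor(c,cv2.COLOR_BGR2HSV).astype(int);m=(h[...,0]>17)&(h[...,0]<36)&(h[...,1]>130)
print("origin",x-30,y-25);print("\n".join("".join(".#"[int(v)] for v in r) for r in m))
cv2.imwrite("pics/g.png",cv2.resize(c,None,fx=9,fy=9,interpolation=cv2.INTER_CUBIC))
E
```

```text
time_s: 12.1
eef_pos: [0.5291, -0.1439, 0.149]
orientation: [-0.002, 0.263, 0.965, 0.001]
force: [0.0, -0.1, -0.6]
grip_width: 0.0078
grasp_force: 59.3
time_s: 12.6
eef_pos: [0.5294, -0.1465, 0.1496]
orientation: [-0.001, 0.049, 0.999, 0.0]
force: [0.3, 0.0, -0.1]
grip_width: 0.0077
grasp_force: 59.3
tcp [ 0.5294 -0.1465  0.1496] yaw of tool y deg 84.34 toolz [-1.6e-03  8.0e-04 -1.0e+00]
shift mm [-0.1  0.1 -0.4]
[-0.49  0.21  1.74 -0.    1.19 -1.96]
293 195
key axis proj at TCP [[292.9, 201.4], [292.8, 192.7], [292.8, 191.2], [292.7, 183.0]]
origin 263 170
............................................................
............................................................
............................................................
............................................................
............................................................
............................................................
............................................................
............................................................
................................................
[... 2423 characters left out ...]
.............................
............................................................
............................................................
............................................................
............................................................
............................................................
............................................................
............................................................
............................................................
............................................................
............................................................
............................................................
```

View pics/g.png

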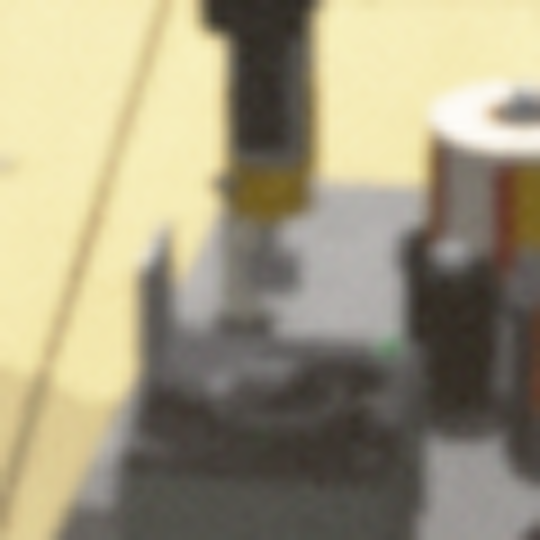

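The head, gripped near its top, sits over the switch centred at about column 292.5 against the ring's 293.0. The offset is within a millimetre or so, so I'll go down and feel for the slot.

```bash
python3 -m inch '[{"linear":[0,0,0.01],"turn":[0,0,0]},{"linear":[0,0,0.02],"turn":[0,0,0]},{"linear":[0,0,0.028],"turn":[0,0,0]},{"linear":[0,0,0.028],"turn":[0,0,0]}]' -1
python3 -m inch '[{"linear":[0,0,0.003],"turn":[0,0,0]},{"linear":[0,0,0.005],"turn":[0,0,0]},{"linear":[0,0,0.007],"turn":[0,0,0]},{"linear":[0,0,0.007],"turn":[0,0,0]}]' -1
python3 -c "
from h import *
togo([.5295,-.1464,.091]);s=status.sense();print(s['force'].round(2),s['moment'].round(3))"
```

```text
time_s: 13.1
eef_pos: [0.5286, -0.1461, 0.1204]
orientation: [-0.002, 0.048, 0.999, 0.001]
force: [0.6, -0.5, -1.2]
grip_width: 0.0077
grasp_force: 59.3
time_s: 13.5
eef_pos: [0.5299, -0.1467, 0.1154]
orientation: [-0.0, 0.047, 0.999, 0.0]
force: [0.1, -0.2, -0.1]
grip_width: 0.008
grasp_force: 59.3
tcp [ 0.5299 -0.1467  0.1154] yaw of tool y deg 84.57 toolz [-1.e-04  1.e-04 -1.e+00]
shift mm [ 0.4  0.2 24.4]
[ 0.11 -0.18 -0.09] [-0.05   0.053 -0.   ]
```

```bash
python3 -m inch '[{"linear":[0,0,0.002],"turn":[0,0,0]},{"linear":[0,0,0.004],"turn":[0,0,0]},{"linear":[0,0,0.005],"turn":[0,0,0]},{"linear":[0,0,0.005],"turn":[0,0,0]}]' -1
python3 -c "
from h import *
togo([.5295,-.1464,.091]);s=status.sense();print(s['force'].round(2),s['moment'].round(3))"
```

```text
time_s: 13.9
eef_pos: [0.5298, -0.1466, 0.1103]
orientation: [-0.0, 0.047, 0.999, 0.0]
force: [-0.4, 0.0, -0.0]
grip_width: 0.0079
grasp_force: 59.3
tcp [ 0.5298 -0.1466  0.1103] yaw of tool y deg 84.58 toolz [-3.e-04  1.e-04 -1.e+00]
shift mm [ 0.3  0.2 19.3]
[-0.42  0.01 -0.01] [ 0.033 -0.034  0.021]
```

```bash
python3 -m inch '[{"linear":[0,0,0.002],"turn":[0,0,0]},{"linear":[0,0,0.004],"turn":[0,0,0]},{"linear":[0,0,0.006],"turn":[0,0,0]},{"linear":[0,0,0.008],"turn":[0,0,0]},{"linear":[0,0,0.008],"turn":[0,0,0]}]' -1
python3 -c "
from h import *
togo([.5295,-.1464,.091]);s=status.sense();print(s['force'].round(2),s['moment'].round(3))"
```

```text
time_s: 14.4
eef_pos: [0.5306, -0.1475, 0.1034]
orientation: [0.001, 0.047, 0.999, -0.001]
force: [-0.8, -1.8, 3.3]
grip_width: 0.0076
grasp_force: 59.8
tcp [ 0.5306 -0.1475  0.1034] yaw of tool y deg 84.58 toolz [ 0.0016 -0.0016 -1.    ]
shift mm [ 1.2  1.  12.4]
[-0.84 -1.81  3.29] [-0.284  0.039 -0.059]
```

```bash
python3 -m inch '[{"linear":[0,0,0.001],"turn":[0,0,3]},{"linear":[0,0,0.002],"turn":[0,0,-3]},{"linear":[0,0,0.003],"turn":[0,0,3]},{"linear":[0,0,0.004],"turn":[0,0,-3]},{"linear":[0,0,0.004],"turn":[0,0,0]}]' -1
python3 -c "
from h import *
togo([.5295,-.1464,.091]);s=status.sense();print(s['force'].round(2),s['moment'].round(3))"
```

```text
time_s: 14.9
eef_pos: [0.5304, -0.1471, 0.0985]
orientation: [0.001, 0.046, 0.999, -0.0]
force: [2.3, -2.7, -1.8]
grip_width: 0.008
grasp_force: 58.9
tcp [ 0.5304 -0.1471  0.0985] yaw of tool y deg 84.7 toolz [ 0.0013 -0.001  -1.    ]
shift mm [1.  0.6 7.5]
[ 2.34 -2.67 -1.85] [-0.573 -0.318 -0.007]
```

```bash
python3 -m inch '[{"linear":[0,0,0.002],"turn":[0,0,3]},{"linear":[0,0,0.004],"turn":[0,0,-3]},{"linear":[0,0,0.006],"turn":[0,0,3]},{"linear":[0,0,0.008],"turn":[0,0,-3]},{"linear":[0,0,0.008],"turn":[0,0,0]}]' -1
python3 -c "
from h import *
togo([.5295,-.1464,.091]);s=status.sense();print(s['force'].round(2),s['moment'].round(3))"
```

```text
time_s: 15.4
eef_pos: [0.5303, -0.1468, 0.0912]
orientation: [0.0, 0.046, 0.999, -0.0]
force: [-1.4, 0.6, 5.7]
grip_width: 0.0079
grasp_force: 60.1
tcp [ 0.5303 -0.1468  0.0912] yaw of tool y deg 84.71 toolz [ 7.e-04 -3.e-04 -1.e+00]
shift mm [0.8 0.4 0.2]
[-1.42  0.55  5.66] [0.052 0.115 0.095]
```

```bash
python3 -m inch '[{"linear":[0,0,0.001],"turn":[0,0,3]},{"linear":[0,0,0.002],"turn":[0,0,-3]},{"linear":[0,0,0.003],"turn":[0,0,0]},{"linear":[0,0,0.003],"turn":[0,0,0]}]' -1
python3 - <<'E'
from h import *
togo([.5295,-.1464,.091]);s=status.sense();print(s['force'].round(2),s['moment'].round(3))
f=grab_frame("side");im=f["image"][:,:,::-1]
x,y=proj(f,[[.5295,-.1464,.085]])[0].round().astype(int)
print(proj(f,[[.5295,-.159,.075],[.5295,-.159,.079]]).round(1).tolist())
c=im[y-25:y+20,x-30:x+30];print(x-30,y-25);cv2.imwrite("pics/i.png",cv2.resize(c,None,fx=10,fy=10,interpolation=cv2.INTER_CUBIC))
E
```

```text
time_s: 15.8
eef_pos: [0.5311, -0.1473, 0.0911]
orientation: [0.001, 0.048, 0.999, -0.001]
force: [-8.6, 3.4, 26.4]
grip_width: 0.0077
grasp_force: 63.3
tcp [ 0.5311 -0.1473  0.0911] yaw of tool y deg 84.54 toolz [ 0.0021 -0.0015 -1.    ]
shift mm [1.7 0.7 0.1]
[-8.59  3.35 26.45] [0.634 1.566 0.04 ]
[[292.7, 215.3], [292.6, 213.9]]
263 185
```

View pics/i.png

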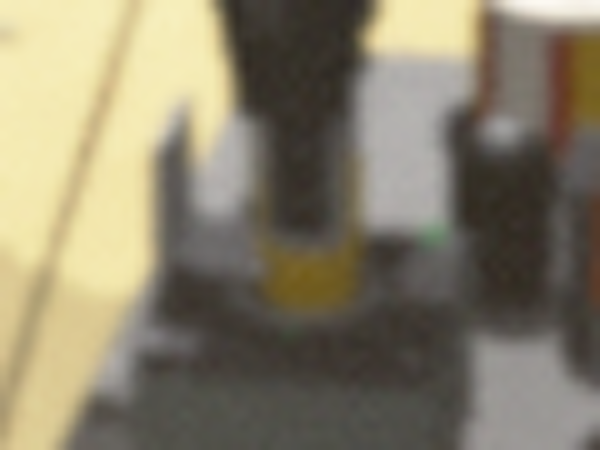

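The shoulder's lower edge is at about row 215.3, where the face projects, and the arm stalls hard at that height, so the key is home. I'll ease the push and then turn clockwise.

```bash
python3 -m inch '[{"linear":[0,0,-0.001],"turn":[0,0,0]},{"linear":[0,0,-0.0015],"turn":[0,0,0]},{"linear":[0,0,-0.0015],"turn":[0,0,0]}]' -1
python3 -m inch '[{"linear":[0,0,0],"turn":[0,0,7]},{"linear":[0,0,0],"turn":[0,0,14]},{"linear":[0,0,0],"turn":[0,0,21]},{"linear":[0,0,0],"turn":[0,0,28]},{"linear":[0,0,0],"turn":[0,0,35]}]' -1
python3 -c "
from h import *
togo([.5295,-.1464,.091]);s=status.sense();print(s['force'].round(2),s['moment'].round(3))"
```

```text
time_s: 16.15
eef_pos: [0.531, -0.1473, 0.0912]
orientation: [0.001, 0.047, 0.999, -0.001]
force: [-2.4, 1.3, 15.5]
grip_width: 0.0078
grasp_force: 61.4
time_s: 16.65
eef_pos: [0.5312, -0.1472, 0.0912]
orientation: [0.002, 0.348, 0.938, -0.0]
force: [-2.5, 1.1, 14.0]
grip_width: 0.0077
grasp_force: 61.4
tcp [ 0.5312 -0.1472  0.0912] yaw of tool y deg 49.32 toolz [ 0.0027 -0.0015 -1.    ]
shift mm [ 1.9 -0.5  0.2]
[-2.53  1.05 14.02] [0.143 0.538 0.134]
```

```bash
python3 -m inch '[{"linear":[0,0,0],"turn":[0,0,8]},{"linear":[0,0,0],"turn":[0,0,16]},{"linear":[0,0,0],"turn":[0,0,24]},{"linear":[0,0,0],"turn":[0,0,32]},{"linear":[0,0,0],"turn":[0,0,40]}]' -1
python3 -c "
from h import *
togo([.5295,-.1464,.091]);s=status.sense();print(s['force'].round(2),s['moment'].round(3))"
python3 -m inch '[{"linear":[0,0,0],"turn":[0,0,6]},{"linear":[0,0,0],"turn":[0,0,11]},{"linear":[0,0,0],"turn":[0,0,13]},{"linear":[0,0,0],"turn":[0,0,13]}]' -1
python3 -c "
from h import *
togo([.5295,-.1464,.091]);s=status.sense();print(s['force'].round(2),s['moment'].round(3))"
```

```text
time_s: 17.15
eef_pos: [0.5307, -0.1476, 0.0912]
orientation: [0.001, 0.648, 0.762, -0.0]
force: [-3.9, 0.3, 15.1]
grip_width: 0.0078
grasp_force: 61.6
tcp [ 0.5307 -0.1476  0.0912] yaw of tool y deg 9.28 toolz [ 0.0016 -0.002  -1.    ]
shift mm [ 1.4 -1.   0.2]
[-3.89  0.31 15.09] [-0.025  1.011  0.204]
time_s: 17.55
eef_pos: [0.5305, -0.1476, 0.0912]
orientation: [0.001, 0.728, 0.686, -0.0]
force: [-5.4, 0.4, 15.2]
grip_width: 0.0079
grasp_force: 61.7
tcp [ 0.5305 -0.1476  0.0912] yaw of tool y deg -3.45 toolz [ 0.0011 -0.0019 -1.    ]
shift mm [ 1.1 -1.1  0.2]
[-5.37  0.37 15.18] [0.003 1.094 0.073]
```

```bash
python3 -m inch '[{"linear":[0,0,0],"turn":[0,0,4]},{"linear":[0,0,0],"turn":[0,0,8]},{"linear":[0,0,0],"turn":[0,0,8]},{"linear":[0,0,0],"turn":[0,0,8]}]' -1
python3 - <<'E'
from h import *
togo([.5295,-.1464,.091]);s=status.sense();print(s['force'].round(2),s['moment'].round(3))
f=grab_frame("side");im=f["image"][:,:,::-1];g=grab_frame("top")["image"][:,:,::-1]
x,y=proj(f,[[.5295,-.1464,.085]])[0].round().astype(int)
c=im[y-35:y+20,x-30:x+50];cv2.imwrite("pics/j.png",np.hstack([cv2.resize(c,(560,385),interpolation=cv2.INTER_CUBIC),cv2.resize(g[180:235,330:364],(238,385),interpolation=cv2.INTER_CUBIC)]))
E
```

```text
time_s: 17.95
eef_pos: [0.5304, -0.1476, 0.0912]
orientation: [0.001, 0.774, 0.633, -0.0]
force: [-6.8, -0.3, 16.3]
grip_width: 0.008
grasp_force: 61.8
tcp [ 0.5304 -0.1476  0.0912] yaw of tool y deg -11.4 toolz [ 7.0e-04 -1.8e-03 -1.0e+00]
shift mm [ 1.  -1.1  0.2]
[-6.84 -0.32 16.28] [0.003 1.225 0.081]
```

View pics/j.png

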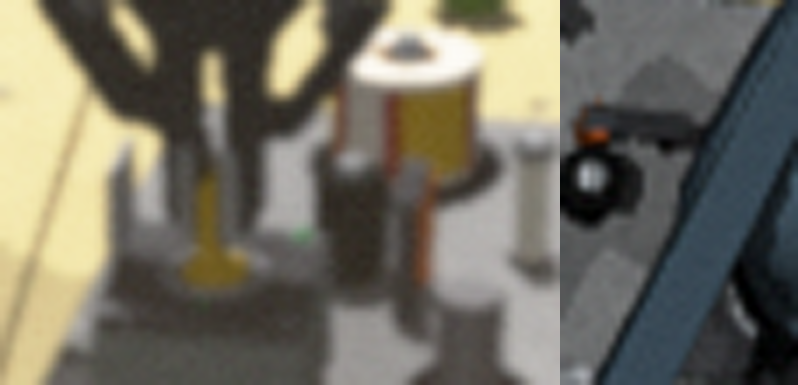

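The head is now edge-on to the side camera (crop 208,215), the shoulder is flat on the face, and the roll is still seated. A few more degrees will confirm the stop by moment.

```bash
python3 -m inch '[{"linear":[0,0,0],"turn":[0,0,3]},{"linear":[0,0,0],"turn":[0,0,5]},{"linear":[0,0,0],"turn":[0,0,5]}]' -1
python3 -c "
from h import *
togo([.5295,-.1464,.091]);s=status.sense();print(s['force'].round(2),s['moment'].round(3))"
```

```text
time_s: 18.35
eef_pos: [0.5304, -0.1476, 0.0912]
orientation: [0.001, 0.801, 0.599, -0.0]
force: [-6.5, -0.4, 16.4]
grip_width: 0.0076
grasp_force: 62.2
tcp [ 0.5304 -0.1476  0.0912] yaw of tool y deg -16.39 toolz [ 6.0e-04 -2.1e-03 -1.0e+00]
shift mm [ 0.9 -1.2  0.2]
[-6.52 -0.41 16.42] [-0.03   1.165  0.584]
```

The moment jumped to 0.58 N m, so the switch is at its stop with the key held and pressed home. Handing in now.

```bash
python3 -c "
from rig import ticket
print(ticket.sign_off())"
```

```text
the job is handed in; nothing more can be done
None
```

The job is handed in, though the sign-off returned no verdict: the roll sits flat on the platter and is released, and the yellow key is home in the switch, turned clockwise to its stop (0.58 N m felt) and still gripped.

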